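# Probe the red tin and hold it at the front of the carousel

### The job

Take the orange thermometer probe from its wooden rest and put it fully home, upright, in the hole in the red tin's lid, and let go of it. Then turn the carousel, either way round (its black centre knob is there for that), until the red tin squarely faces the yellow pointer, and finish still holding the carousel firmly there, without letting go, the probe in its tin. Leave the other bar things where they are.

Things in the scene. Friction and masses are not known exactly. Their poses are not given: they have to be found in the camera images.
- turntable_base: Fixed base of the carousel on the counter: steel disc, radius 105 mm, 18 mm high, with a yellow pointer tongue (26 mm wide, 12 mm high) that sticks out to 173 mm from the axis. Origin on the turning axis at counter level, z up; its x axis points along the yellow pointer, which is the front. Its place and yaw differ each time.
- knob (a point): Middle of the black square knob at the centre of the carousel, on the turning axis, 147 mm above the counter. The knob is 30 x 30 mm and 46 mm tall (124 to 170 mm above the counter), rigid with the tray. Its side faces look between the tins: their normals lie at 45 degrees to this point's x and y axes, which point to tins.
- tray: Turning part: wooden disc, radius 116 mm, top 30 mm above the counter, knob, and four 54 mm square tins (red, white, dark blue, grey; steel sides, coloured lids) with tops at 110 mm, centred 80 mm from the axis every 90 degrees, each with a lid hole. Origin on the axis, z up, x towards the red tin. Turns either way without limit, light friction (0.12 N m), stays where left.
- red_port (a point): Centre of the mouth of the hole in the red tin's lid, 110 mm above the counter, 80 mm from the turning axis. Round hole 12 mm across, 66 mm deep, straight down, 2 mm chamfer. Its x axis points outward from the carousel's axis through the red tin. At the start it lies at least 45 degrees away from the pointer.
- front_spot (a point): Fixed point 110 mm above the counter, 80 mm from the turning axis in the direction of the yellow pointer: the place of the red tin's hole when the red tin squarely faces the front.
- probe: Thermometer probe, 109 mm long in all, 55 to 95 g, standing upright in its rest. Origin at the tip of the stem, z up along it. Steel stem 7 mm across and 60 mm long with a tapered tip; then a steel collar 24 mm across, 4 mm thick (60 to 64 mm from the tip); then a round orange handle, 20 mm across, 64 to 109 mm from the tip. Fully home, the collar lies on the lid.
- probe_collar (a point): Centre of the underside of the probe's collar, on its axis 60 mm above the tip; it meets the mouth of the hole when the probe is fully home.
- probe_rest: Fixed dark wooden block, 70 x 70 mm, 75 mm high, with a hole 12 mm across and 70 mm deep in which the probe stands, collar on the block's top. Origin at the centre of its underside.
- cup_a: White cup with one handle, radius 38 mm, 62 mm high; leave alone. Origin at the centre of its underside.
- cup_b: White cup as cup_a; leave alone.
- pitcher: Steel milk pitcher, radius 44 mm, 100 mm high, one handle; leave alone. Origin at the centre of its underside.
- carton: White and blue milk carton, 70 x 70 mm, 173 mm high; leave alone. Origin at the centre of its underside.
- tamper: Steel tamper standing upright, radius 29 mm, 84 mm high; leave alone. Origin at the centre of its underside.
- spoon: Spoon lying on the counter; leave alone. Origin at its middle, on the counter.
Not all that is in view belongs to the job. What is meant by the probe is not blue, and is the smaller of those in its own colour.

How it is judged (in metres and radians):
On the way, in this order (a step that is already met when the one before it is completed fails the run):
1. the probe is fully home and upright in the red tin's hole and let go (distance between probe_collar and red_port below 0.007 m and angle between probe's own z axis and vertical below 0.12 rad and contact force between the fingers and probe below 0.1 N), for 0.2 s.
2. the red tin has been turned to the yellow pointer and the carousel is held (horizontal distance between red_port and front_spot below 0.009 m and contact force between the fingers and tray above 2 N), for 0.2 s.
At the end, for the whole second after the job is handed in: The fingers still press the carousel (over 2 N), the carousel is still (under 0.08 rad/s), the red tin's hole is within 9 mm of the front spot (about 6 degrees), and the untouched probe is fully home in it (collar within 7 mm of the mouth, leaning under 0.12 rad) (all of step 1 and all of step 2 and angular speed of tray below 0.08 rad/s); the arm keeps its last pose, push and grip.
It fails at once if one of the other bar things is moved by more than 40 mm (distance of any of cup_a, cup_b, pitcher, carton, tamper, spoon from where it was at the start of the episode above 0.04 m).
It also fails if it takes over 64 s, if anything falls off the work surface, if the arm or the gripper's body presses on something with over 40 N, if the wrist force passes 120 N, or if a joint passes its speed limit or range.

### The arm

A 6-joint arm with a two-finger parallel gripper is mounted at the origin on the work surface. World frame = base frame: x ahead of the robot, y to its left, z up, the work surface at z = 0. Lengths are in mm, angles in rad, forces in N, time in s.
With the tool pointing down it reaches from about 350 to 875 mm from the base axis. Payload 15.5 kg.
Tool frame: the origin (TCP) lies on the front face of the gripper's body, between the roots of the fingers; the fingertips stand 73 mm ahead of it and the grasp point (between the pads) lies 54 mm ahead of it (bot.finger_overhang is the distance from the TCP to the fingertips, in mm); z points along the fingers, y is the direction in which the jaws open and shut (so a half turn about z gives the same grasp; the last joint's range is limited). The gripper opens to 85 mm and grips with 20 to 120 N. Pads are 22 mm wide; open, the fingers measure 114 mm over their backs; the gripper's body (76 mm by 85 mm) begins 54 mm behind the grasp point. The pads swing forward as they close: fully open they stand 13 mm farther back than shut.
Start: joints at [1.157, 0.494, 1.345, -0, 1.302, -0.096], TCP at [195.888, 593.511, 303.877] pointing down, gripper open.
Joint ranges: [-2.91, 2.91], [-0.82, 2.16], [0.22, 2.67], [-1.22, 4.37], [0.12, 2.79], [-3.08, 3.08]. Speed limits (rad/s): [1.89, 1.89, 2.57, 3.01, 3.01, 3.01].

### API

Orientations are given as a 3x3 rotation matrix whose columns are the frame's x, y, z axes.
In Python, from plant import bot, capture gives the robot as it stands.
- The arm moves only by the shell command python3 -m pendant 'ROWS' [FORCE]. ROWS is JSON, one flat list of numbers, 7 for each row, row after row: the closure, from 0 (fully open) to 1 (shut), then the shift along the tool's x, y, z in m, then the turn, a rotation vector about the tool's x, y, z in degrees. In form: [hand, tx, ty, tz, wx, wy, wz, hand, tx, ty, tz, wx, wy, wz, ...]. A call has 1 to 12 rows; each row is the pose to reach, as a shift and turn from the pose commanded when the call began, along the tool's axes at that moment; what a row does not reach only later rows make up. A row lasts 1/10 s, in which the tool goes at most 50 mm and 8.59 degrees, less where a joint would pass 70% of its speed; a pose out of reach is approached as far as the arm can. A call with a gripper value outside its range is refused whole. The fingers move at their own pace and stop on an object; FORCE is the grip in N (left out, the last holds). Time passes only in rows, so rows that repeat a pose let the fingers close. It gives the time, the measured TCP pose, the force and the opening at its end, in the units of the state.
- bot.state(): the state, without advancing time (a new reading comes with each control period).
- capture(name): name is "scene" or "top" or "wrist"; returns a dict with "pixels" (384x512x3 uint8, red, green, blue), "camera_matrix" (3x3 intrinsics, pixels), "distortion" ([k1, k2, p1, p2, k3] as OpenCV has them; the pictures are not rectified), "R" (3x3) and "t" (3): a world point X has camera coordinates R X + t; the wrist camera has in their place "tool_from_camera" (4x4, takes a point from camera to tool coordinates, whose origin is the TCP and whose axes are the flange's). Camera axes: x right, y down, z forward; pixel columns grow to the right and rows downward; lengths in mm; the calibration is good to about 2 mm. A picture is of the moment at which its call begins: read the wrist's pose just before it. There is no depth.
- bot.sign_off(): hands the job in, once; it reports no verdict.
The state is a dict: "time": time; "joint_pos": joint angles; "dq": joint speeds; "effort": joint torques, N m; "eef_pos": TCP position; "eef_rot": TCP orientation; "wrist_force": force on the tool from outside, world axes, zero at the start; "moment": the same for the moment, N m; "gripper_width": finger opening in mm.
Only numpy, scipy, OpenCV 4.12 (cv2) and the standard library are available. Lean on these libraries where they do the work, as an engineer would, in place of code of your own. Each camera call takes 0.05 s, during which the arm holds its last target. There are 200 camera calls.

## Working session

There is one attempt and no reset: what is moved stays moved. The work goes in short steps, Python scripts to look and compute and a shell command to move; the robot and the scene stay as the last step left them, time stands still between calls to the robot, and variables do not carry over. Pictures are saved under pics/ and viewed, about 8 in all and at most 12, crops included, and the job is handed in when it is done.

```bash
ls; mkdir -p pics; python3 - <<'E'
from plant import bot,capture
import cv2,numpy as np,pickle
d={}
for n in("scene","top"):
    c=capture(n);d[n]=c;cv2.imwrite(f"pics/{n}0.png",c["pixels"][:,:,::-1])
    print(n,c["camera_matrix"],c["distortion"],c["R"],c["t"])
pickle.dump(d,open("d0.pkl","wb"))
s=bot.state();print(s)
im=np.hstack([d["scene"]["pixels"],d["top"]["pixels"]])
E
```

```text
pics
scene [[348.04877554   0.         250.04649526]
 [  0.         348.04877554 196.48722475]
 [  0.           0.           1.        ]] [0.03484046 0.         0.         0.         0.        ] [[ 0.83606876  0.54844705  0.01395943]
 [ 0.36726822 -0.54061005 -0.75687174]
 [-0.40755746  0.63792367 -0.65341434]] [-478.58613883 -126.35021215 1257.86826695]
top [[436.67439806   0.         257.38327638]
 [  0.         436.67439806 193.20840264]
 [  0.           0.           1.        ]] [-0.15390964  0.          0.          0.          0.        ] [[-0.00537102 -0.9999669   0.00611154]
 [-0.9912855   0.00451976 -0.13165345]
 [ 0.13162147 -0.0067654  -0.99127696]] [  -5.91352649  580.82681838 1214.72271529]
{'time': 0.1, 'joint_pos': array([ 1.15651818e+00,  4.94123596e-01,  1.34603450e+00, -3.22824247e-05,
        1.30252553e+00, -9.55157033e-02]), 'dq': array([ 0.00026152, -0.00207653, -0.00282912,  0.00020212, -0.0003486 ,
        0.00045734]), 'effort': array([ 2.57055792e-03, -8.83591676e+01, -3.84570086e+01, -2.78332476e-05,
        4.98528752e-03,  3.65322944e-05]), 'eef_pos': array([195.7884849 , 593.29352828, 303.37000948]), 'eef_rot': array([[-9.49626657e-01,  3.13383223e-01, -4.10651329e-04],
       [ 3.13383483e-01,  9.49626121e-01, -1.01120816e-03],
       [ 7.30695577e-05, -1.08896156e-03, -9.99999404e-01]]), 'wrist_force': array([-1.35881554,  0.15578624,  0.25727479]), 'moment': array([ 0.0313313 ,  0.03191517, -0.01920466]), 'gripper_width': 85.5681118995434}
```

View pics/scene0.png

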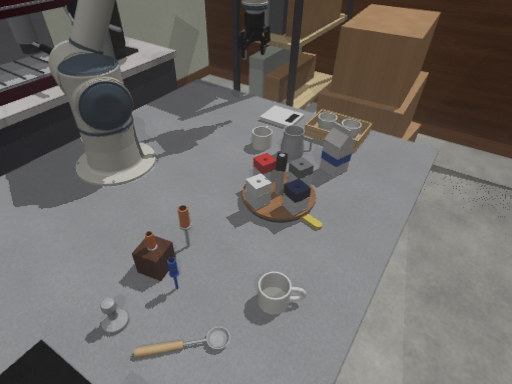

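View pics/top0.png

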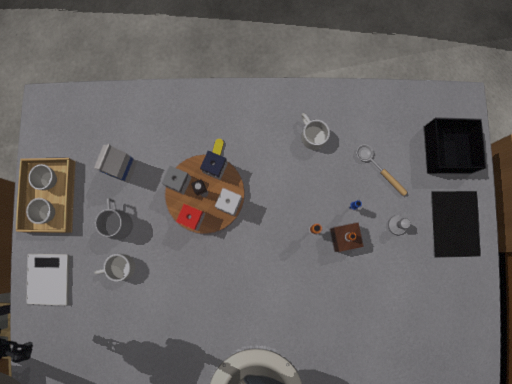

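Candidates for the probe, as scene / top pixels:
- Orange in the wooden block: (151,240) / (351,237).
- Orange standing free on a stem: (184,217) / (316,229).
- Blue: (173,267) / (355,205).

I choose the orange one in the block. It is the smaller orange one and it stands in the rest. Next I measure, with one crop to check.

```bash
cat >h.py <<'E'
import numpy as np,cv2
def ray(c,uv):
    p=cv2.undistortPoints(np.array([[uv]],float),c["camera_matrix"],np.array(c["distortion"]))[0,0]
    R=np.array(c["R"]);t=np.array(c["t"])
    return -R.T@t, R.T@np.array([p[0],p[1],1])
def onz(c,uv,z):
    o,d=ray(c,uv);return o+d*(z-o[2])/d[2]
def tri(rs):
    A=0;b=0
    for o,d in rs:
        d=d/np.linalg.norm(d);P=np.eye(3)-np.outer(d,d);A=A+P;b=b+P@o
    return np.linalg.solve(A,b)
def wristcam(c,s):
    T=np.array(c["tool_from_camera"]);Rw=s["eef_rot"]@T[:3,:3];o=s["eef_rot"]@T[:3,3]+s["eef_pos"]
    c["R"]=Rw.T;c["t"]=-Rw.T@o;return c
def blobs(im,lo,hi,amin=8):
    m=cv2.inRange(cv2.cvtColor(im,cv2.COLOR_RGB2HSV),np.array(lo),np.array(hi))
    n,l,st,ce=cv2.connectedComponentsWithStats(m)
    return [(st[i].tolist(),ce[i].round(1).tolist()) for i in range(1,n) if st[i,4]>=amin]
E
python3 - <<'E'
import pickle,cv2,numpy as np
from h import *
d=pickle.load(open("d0.pkl","rb"))
for n in d:
    im=d[n]["pixels"]
    print(n,"orange",blobs(im,(5,170,90),(13,255,255)))
    print("red",blobs(im,(0,180,90),(4,255,255)),"yel",blobs(im,(22,170,120),(32,255,255)))
t=d["top"]["pixels"]
a=cv2.resize(t[135:255,150:260],None,fx=5,fy=5,interpolation=2)[:,:400] if 0 else cv2.resize(t[140:245,155:255],(400,420),interpolation=cv2.INTER_CUBIC)
b=cv2.resize(d["scene"]["pixels"][190:290,125:220],(400,420),interpolation=cv2.INTER_CUBIC)
cv2.imwrite("pics/crop1.png",np.hstack([a,b])[:,:,::-1])
E
```

```text
scene orange []
red [] yel []
top orange [([311, 224, 8, 9, 24], [313.6, 229.1]), ([347, 232, 9, 8, 32], [351.4, 235.9])]
red [([177, 204, 25, 25, 360], [188.7, 216.1])] yel [([213, 139, 10, 16, 108], [217.9, 146.4])]
```

View pics/crop1.png

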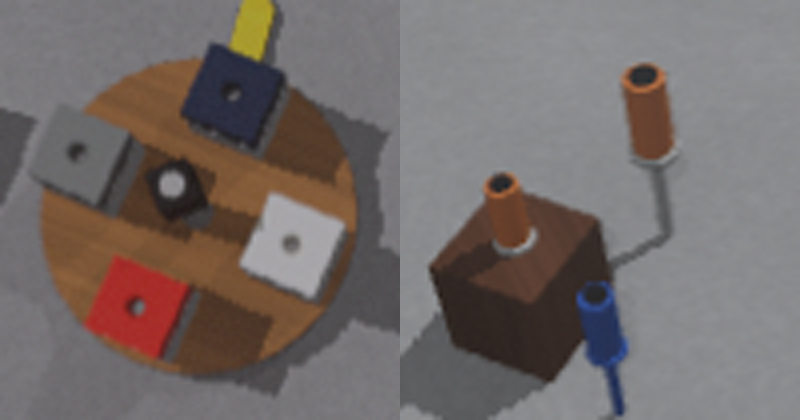

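```bash
python3 - <<'E'
import pickle,cv2,numpy as np
from h import *
d=pickle.load(open("d0.pkl","rb"));T=d["top"];S=d["scene"]
f=lambda x,y:((x+.5)/4+154.5,(y+.5)/4+139.5)
H={k:onz(T,f(*v),110) for k,v in dict(red=(137,306),blue=(232,93),white=(290,243),grey=(77,151)).items()}
ax=np.mean(list(H.values()),0)
for k,v in H.items(): w=v-ax;print(k,v.round(1),np.hypot(*w[:2]).round(1),np.degrees(np.arctan2(w[1],w[0])).round(1))
print("axis",ax.round(1),"knobtop",onz(T,f(172,184),170).round(1))
p=onz(T,(217.9,146.4),12);w=p-ax;print("ptr",p.round(1),np.hypot(*w[:2]),np.degrees(np.arctan2(w[1],w[0])))
print("probe top->",onz(T,(351.4,236.5),124).round(1),"scene",onz(S,(125+103/4.21,190+184/4.2),124).round(1), "collar scene",onz(S,(125+115/4.21,190+243/4.2),78).round(1))
E
```

```text
red [509.8 176.6 110. ] 79.7 157.3
blue [655.5 113.6 110. ] 79.0 -24.0
white [552.1  73.5 110. ] 78.8 -113.3
grey [615.9 219.5 110. ] 80.6 66.1
axis [583.4 145.8 110. ] knobtop [583.7 146.  170. ]
ptr [725.6 108.   12. ] 147.16799817321197 -14.901968285963557
probe top-> [ 451.9 -258.   124. ] scene [ 456.8 -260.1  124. ] collar scene [ 458.6 -263.2   78. ]
```

```bash
cat >>h.py <<'E'
def plan(pos,yawY,s,R0=None):
    """shift (m) and rotvec (deg) in tool axes from state s to pos, tool down, jaw dir yawY deg"""
    a=np.radians(yawY);y=np.array([np.cos(a),np.sin(a),0]);z=np.array([0,0,-1.]);Rt=np.column_stack([np.cross(y,z),y,z])
    R=s["eef_rot"];t=R.T@(np.array(pos)-s["eef_pos"])/1000
    w=np.degrees(cv2.Rodrigues(R.T@Rt)[0].ravel());print("t",t.round(4),"w",w.round(2),"pos",s["eef_pos"].round(1))
def yawof(s): return np.degrees(np.arctan2(s["eef_rot"][1,1],s["eef_rot"][0,1]))
E
python3 -c "
from plant import bot;from h import *
s=bot.state();plan([480,100,300],35,s)"
```

```text
t [-0.4245 -0.3794  0.0038] w [-6.000e-02  2.000e-02  3.674e+01] pos [195.8 593.3 303.4]
```

```bash
python3 -m pendant '[0,-0.424,-0.379,0,0,0,36.7, 0,-0.424,-0.379,0,0,0,36.7, 0,-0.424,-0.379,0,0,0,36.7, 0,-0.424,-0.379,0,0,0,36.7, 0,-0.424,-0.379,0,0,0,36.7, 0,-0.424,-0.379,0,0,0,36.7, 0,-0.424,-0.379,0,0,0,36.7, 0,-0.424,-0.379,0,0,0,36.7, 0,-0.424,-0.379,0,0,0,36.7, 0,-0.424,-0.379,0,0,0,36.7, 0,-0.424,-0.379,0,0,0,36.7, 0,-0.424,-0.379,0,0,0,36.7]' 60
python3 -c "
from plant import bot;from h import *
s=bot.state();plan([455,-260,300],0,s)"
```

```text
time: 1.3
eef_pos: [481.4, 97.3, 303.8]
eef_rot: [[-0.572, 0.82, 0.001], [0.82, 0.572, -0.001], [-0.001, 0.0, -1.0]]
wrist_force: [0.5, -0.0, 0.7]
gripper_width: 85.5
t [-0.278 -0.226  0.004] w [2.000e-02 4.000e-02 3.488e+01] pos [481.4  97.3 303.8]
```

```bash
python3 -m pendant '[0,-0.278,-0.226,0,0,0,35, 0,-0.278,-0.226,0,0,0,35, 0,-0.278,-0.226,0,0,0,35, 0,-0.278,-0.226,0,0,0,35, 0,-0.278,-0.226,0,0,0,35, 0,-0.278,-0.226,0,0,0,35, 0,-0.278,-0.226,0,0,0,35, 0,-0.278,-0.226,0,0,0,35, 0,-0.278,-0.226,0,0,0,35, 0,-0.278,-0.226,0,0,0,35, 0,-0.278,-0.226,0,0,0,35, 0,-0.278,-0.226,0,0,0,35]'
python3 - <<'E'
from plant import bot,capture;from h import *
import pickle
s=bot.state();c=wristcam(capture("wrist"),s);pickle.dump(c,open("w1.pkl","wb"))
cv2.imwrite("pics/w1.png",c["pixels"][:,:,::-1]);print(s["eef_pos"],c["tool_from_camera"],blobs(c["pixels"],(4,150,80),(14,255,255),40))
E
```

```text
time: 2.5
eef_pos: [454.5, -255.4, 304.0]
eef_rot: [[-0.002, 1.0, -0.0], [1.0, 0.002, 0.0], [0.0, -0.0, -1.0]]
wrist_force: [-0.6, -0.3, 1.0]
gripper_width: 85.6
[ 454.49314904 -255.42446453  303.97335228] [[ 9.96338861e-04 -9.53237741e-01 -3.02219813e-01  7.62823596e+01]
 [ 9.99998589e-01  5.40887415e-04  1.59070695e-03 -9.61782520e-01]
 [-1.35285500e-03 -3.02220972e-01  9.53236935e-01 -6.92066226e+01]
 [ 0.00000000e+00  0.00000000e+00  0.00000000e+00  1.00000000e+00]] [([221, 148, 67, 66, 2771], [255.5, 178.7])]
```

View pics/w1.png

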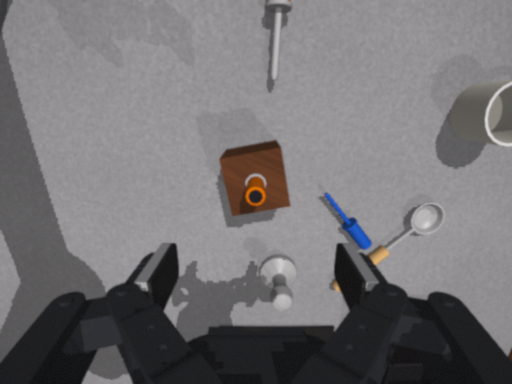

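```bash
python3 - <<'E'
from plant import bot;from h import *
import pickle
c=pickle.load(open("w1.pkl","rb"));im=c["pixels"]
b=blobs(im,(8,200,170),(18,255,255),30);print(b)
m=cv2.inRange(cv2.cvtColor(im,cv2.COLOR_RGB2HSV),np.array((6,200,200)),np.array((18,255,255)));ys,xs=np.nonzero(m[160:215,235:280]);print(xs.min()+235,xs.max()+235,ys.min()+160,ys.max()+160)
for uv,z in(((256,196),124),((256,182),79)):print(onz(c,uv,z).round(1))
s=bot.state();p=onz(c,(256,196),124);plan([p[0],p[1],160],0,s)
E
```

```text
[([246, 187, 20, 18, 122], [255.6, 194.2])]
247 264 187 203
[ 453.8 -260.4  124. ]
[ 453.9 -258.6   79. ]
t [-0.0048 -0.0007  0.144 ] w [ 0.   -0.    0.12] pos [ 454.5 -255.6  304. ]
```

```bash
python3 -m pendant '[0,-0.004,-0.001,0.04,0,0,0, 0,-0.004,-0.001,0.08,0,0,0, 0,-0.004,-0.001,0.11,0,0,0, 0,-0.004,-0.001,0.13,0,0,0, 0,-0.004,-0.001,0.144,0,0,0, 0,-0.004,-0.001,0.144,0,0,0, 0.5,-0.004,-0.001,0.144,0,0,0, 1,-0.004,-0.001,0.144,0,0,0, 1,-0.004,-0.001,0.144,0,0,0, 1,-0.004,-0.001,0.144,0,0,0, 1,-0.004,-0.001,0.144,0,0,0, 1,-0.004,-0.001,0.144,0,0,0]' 50
python3 -m pendant '[1,0,0,0,0,0,0, 1,0,0,0,0,0,0]'
```

```text
time: 3.75
eef_pos: [453.5, -260.8, 160.5]
eef_rot: [[-0.001, 1.0, 0.001], [1.0, 0.001, -0.001], [-0.001, 0.001, -1.0]]
wrist_force: [-0.8, 1.6, 8.2]
gripper_width: 18.7
time: 3.95
eef_pos: [453.4, -260.8, 160.5]
eef_rot: [[-0.001, 1.0, 0.001], [1.0, 0.001, -0.001], [-0.001, 0.001, -1.0]]
wrist_force: [-0.9, 0.3, 8.0]
gripper_width: 18.9
```

```bash
python3 -m pendant '[1,0,0,-0.03,0,0,0, 1,0,0,-0.07,0,0,0, 1,0,0,-0.11,0,0,0, 1,0,0,-0.15,0,0,0, 1,0,0,-0.18,0,0,0, 1,0,0,-0.18,0,0,0, 1,0,0,-0.18,0,0,0]'
python3 - <<'E'
from plant import bot,capture;from h import *
import pickle
s=bot.state();print(s["gripper_width"],s["wrist_force"]);plan([510,177,340],66.5,s)
c=wristcam(capture("wrist"),s);cv2.imwrite("pics/w2.png",c["pixels"][:,:,::-1])
E
```

```text
time: 4.65
eef_pos: [453.2, -260.6, 340.1]
eef_rot: [[-0.001, 1.0, 0.001], [1.0, 0.001, -0.001], [-0.001, 0.001, -1.0]]
wrist_force: [-0.3, -0.1, -1.0]
gripper_width: 18.8
18.75021989834968 [-0.2807678  -0.14281534 -1.03830695]
t [ 4.376e-01  5.710e-02 -1.000e-04] w [ 2.000e-02  5.000e-02 -6.647e+01] pos [ 453.2 -260.6  340.1]
```

View pics/w2.png

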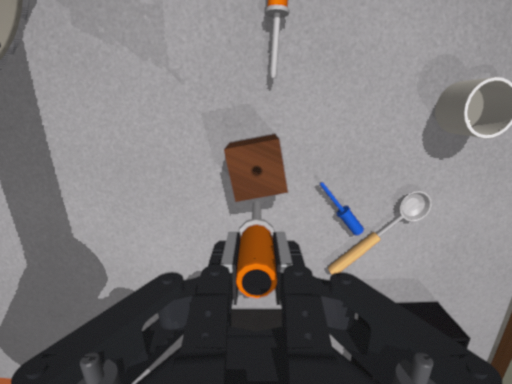

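```bash
python3 -m pendant '[1,0.438,0.057,0,0,0,-66.5, 1,0.438,0.057,0,0,0,-66.5, 1,0.438,0.057,0,0,0,-66.5, 1,0.438,0.057,0,0,0,-66.5, 1,0.438,0.057,0,0,0,-66.5, 1,0.438,0.057,0,0,0,-66.5, 1,0.438,0.057,0,0,0,-66.5, 1,0.438,0.057,0,0,0,-66.5, 1,0.438,0.057,0,0,0,-66.5, 1,0.438,0.057,0,0,0,-66.5, 1,0.438,0.057,0,0,0,-66.5, 1,0.438,0.057,0,0,0,-66.5]'
python3 -m pendant '[1,0,0,0.04,0,0,0, 1,0,0,0.07,0,0,0, 1,0,0,0.07,0,0,0, 1,0,0,0.07,0,0,0]'
python3 - <<'E'
from plant import bot,capture;from h import *
import pickle
s=bot.state();c=wristcam(capture("wrist"),s);pickle.dump((c,s),open("w3.pkl","wb"));cv2.imwrite("pics/w3.png",cv2.resize(c["pixels"],(800,600),interpolation=2)[:,:,::-1]);print(yawof(s))
E
```

```text
time: 5.9
eef_pos: [509.6, 176.6, 338.9]
eef_rot: [[-0.917, 0.399, -0.002], [0.399, 0.917, -0.001], [0.001, -0.001, -1.0]]
wrist_force: [-0.6, -1.0, -0.6]
gripper_width: 18.6
time: 6.3
eef_pos: [510.1, 176.5, 270.3]
eef_rot: [[-0.917, 0.399, -0.001], [0.399, 0.917, -0.0], [0.001, -0.001, -1.0]]
wrist_force: [1.5, 0.1, -0.6]
gripper_width: 18.8
66.45589391241472
```

View pics/w3.png

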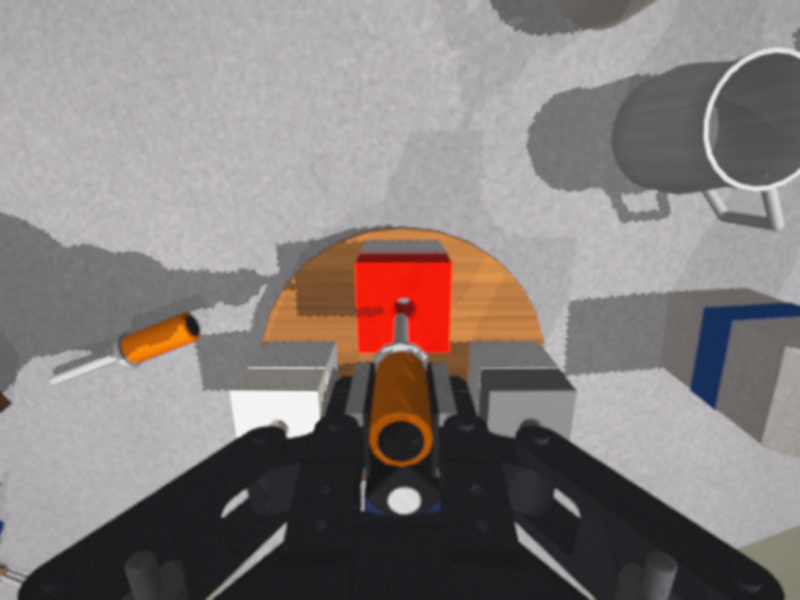

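```bash
python3 - <<'E'
from h import *
import pickle
c,s=pickle.load(open("w3.pkl","rb"));im=c["pixels"]
k=512/800
h=onz(c,((403.5+.5)*k-.5,(303+.5)*k-.5),110);print("hole",h.round(1))
for uv in((403,262),(451,262),(356,262),(356,352),(450,352)):print(uv,onz(c,((uv[0]+.5)*k-.5,(uv[1]+.5)*k-.5),110).round(1))
# tool-frame probe axis: collar centre, tip
for uv,z in(((402,314),125.5),((401,350),187.5),((401,440),234.5)):
    p=onz(c,((uv[0]+.5)*k-.5,(uv[1]+.5)*k-.5),z);print("tool",(s["eef_rot"].T@(p-s["eef_pos"])).round(1),p.round(1))
print("tool hole",(s["eef_rot"].T@(h-s["eef_pos"])).round(1))
x=cv2.resize(im[170:260,215:300],(680,720),interpolation=2);x=x[:560];cv2.imwrite("pics/c3.png",x[:,:,::-1])
E
```

```text
hole [505.9 178.9 110. ]
(403, 262) [484.1 188.  110. ]
(451, 262) [494.6 212.3 110. ]
(356, 262) [473.7 164.2 110. ]
(356, 352) [522.6 141.1 110. ]
(450, 352) [544.7 192.  110. ]
tool [  3.5  -0.4 144.8] [506.7 177.5 125.5]
tool [10.1 -1.  82.8] [500.4 179.6 187.5]
tool [ 2.5 -1.1 35.8] [507.4 176.5 234.5]
tool hole [  4.7   0.6 160.3]
```

View pics/c3.png

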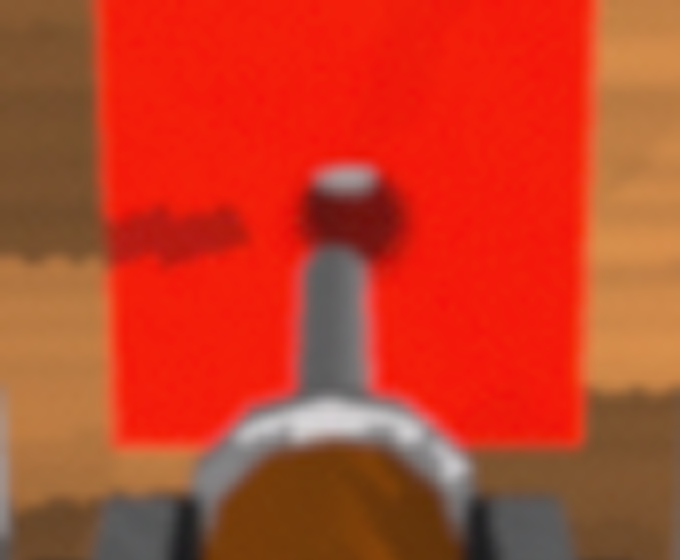

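```bash
python3 - <<'E'
from h import *
import pickle
c,s=pickle.load(open("w3.pkl","rb"))
q=lambda x,y:(215+(x+.5)/8-.5,170+(y+.5)/8-.5)
T=lambda p:(s["eef_rot"].T@(p-s["eef_pos"])).round(1)
print("hole",T(onz(c,q(352,212),110)),onz(c,q(352,212),110)); print("tip",T(onz(c,q(335,252),125.5)),T(onz(c,q(335,252),128)))
print("lid row",[T(onz(c,q(x,212),110)) for x in(107,590)])
E
```

```text
hole [  2.5   1.  160.3] [508.10353934 178.41056248 110.        ]
tip [  3.2  -0.9 144.8] [  4.1  -0.9 142.3]
lid row [array([  2.5, -26.2, 160.3]), array([  2.5,  27.5, 160.3])]
```

```bash
python3 -m pendant '[1,0,0.0017,0,0,0,0, 1,0,0.0017,0.01,0,0,0, 1,0,0.0017,0.015,0,0,0, 1,0,0.0017,0.02,0,0,0, 1,0,0.0017,0.025,0,0,0, 1,0,0.0017,0.03,0,0,0]'
python3 -c "
from plant import bot,capture;from h import *
s=bot.state();print(s['eef_pos'],s['wrist_force'],s['moment']);c=capture('wrist')
cv2.imwrite('pics/c4.png',cv2.resize(c['pixels'][170:260,215:300],(510,540),interpolation=2)[:,:,::-1])"
```

```text
time: 6.95
eef_pos: [510.7, 178.9, 239.4]
eef_rot: [[-0.917, 0.398, -0.0], [0.398, 0.917, -0.0], [0.0, -0.0, -1.0]]
wrist_force: [-0.7, 0.2, -0.5]
gripper_width: 19.2
[510.65223832 178.94626084 239.39778535] [-0.68914624  0.23490944 -0.52482457] [0.00420008 0.00824312 0.00962421]
```

View pics/c4.png

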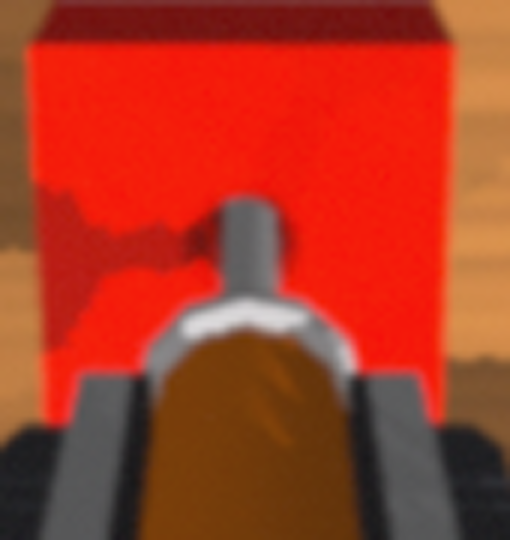

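```bash
python3 -m pendant '[1,-0.002,-0.0008,0,0,0,0, 1,-0.002,-0.0008,0.005,0,0,0, 1,-0.002,-0.0008,0.012,0,0,0, 1,-0.002,-0.0008,0.02,0,0,0, 1,-0.002,-0.0008,0.028,0,0,0, 1,-0.002,-0.0008,0.034,0,0,0, 1,-0.002,-0.0008,0.034,0,0,0]'
python3 -c "
from plant import bot,capture;from h import *
s=bot.state();print(s['eef_pos'],s['wrist_force'],s['moment'])"
```

```text
time: 7.7
eef_pos: [511.8, 177.3, 204.8]
eef_rot: [[-0.917, 0.398, -0.002], [0.398, 0.917, -0.0], [0.001, -0.001, -1.0]]
wrist_force: [-1.2, 0.7, 0.2]
gripper_width: 18.7
[511.78158598 177.3026114  204.84007403] [-1.21005879  0.65314116  0.21911935] [-0.00420532 -0.04025559 -0.01610408]
```

Going in freely. About 9 mm remain to seat the collar, so I push gently and stop on contact.

```bash
python3 -m pendant '[1,0,0,0.004,0,0,0, 1,0,0,0.007,0,0,0, 1,0,0,0.009,0,0,0, 1,0,0,0.0095,0,0,0, 1,0,0,0.0095,0,0,0]'
```

```text
time: 8.2
eef_pos: [512.2, 177.4, 196.4]
eef_rot: [[-0.917, 0.398, 0.0], [0.398, 0.917, -0.0], [-0.0, -0.0, -1.0]]
wrist_force: [-0.5, -0.1, -0.3]
gripper_width: 18.9
```

```bash
python3 -m pendant '[1,0,0,0.0007,0,0,0, 1,0,0,0.0013,0,0,0, 1,0,0,0.0018,0,0,0, 1,0,0,0.0018,0,0,0]'
```

```text
time: 8.6
eef_pos: [512.4, 177.6, 195.4]
eef_rot: [[-0.917, 0.398, 0.001], [0.398, 0.917, 0.0], [-0.001, 0.001, -1.0]]
wrist_force: [-3.2, 0.1, 14.5]
gripper_width: 18.7
```

```bash
python3 -m pendant '[0.5,0,0,0,0,0,0, 0.5,0,0,0,0,0,0, 0.5,0,0,0,0,0,0, 0.5,0,0,0,0,0,0, 0.5,0,0,-0.01,0,0,0, 0.5,0,0,-0.04,0,0,0, 0.5,0,0,-0.08,0,0,0, 0.5,0,0,-0.11,0,0,0, 0.5,0,0,-0.11,0,0,0]'
python3 - <<'E'
from plant import bot,capture;from h import *
import pickle
s=bot.state();c=wristcam(capture("wrist"),s);pickle.dump((c,s),open("w5.pkl","wb"));d=capture("scene")["pixels"][140:230,220:340];t=capture("top");pickle.dump(t,open("t5.pkl","wb"))
a=cv2.resize(d,(400,300),interpolation=2);b=cv2.resize(c["pixels"],(400,300),interpolation=3);e=cv2.resize(t["pixels"][130:255,150:260],(264,300),interpolation=2)
cv2.imwrite("pics/w5.png",np.hstack([b,a])[:,:,::-1]);print(s["eef_pos"],blobs(t["pixels"],(22,170,120),(32,255,255)),blobs(c["pixels"],(5,200,170),(18,255,255),30))
E
```

```text
time: 9.5
eef_pos: [513.6, 177.8, 309.2]
eef_rot: [[-0.917, 0.398, 0.007], [0.398, 0.917, 0.002], [-0.006, 0.004, -1.0]]
wrist_force: [1.2, 0.3, -0.7]
gripper_width: 42.8
[513.62289987 177.76023305 309.20801561] [([213, 139, 10, 16, 107], [217.9, 146.3])] [([229, 179, 53, 31, 338], [256.7, 198.0]), ([92, 193, 42, 24, 540], [111.7, 204.6])]
```

View pics/w5.png

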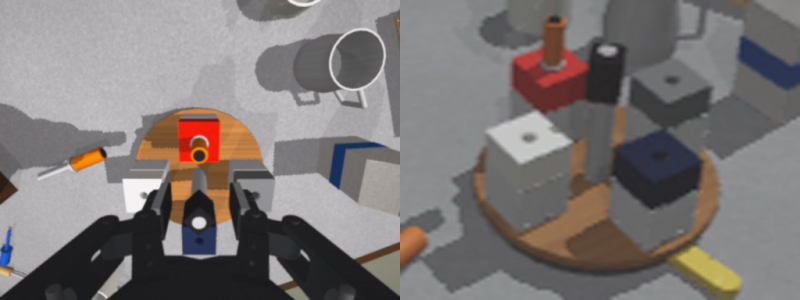

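```bash
python3 - <<'E'
from plant import bot;from h import *
s=bot.state();plan([583.5,146,290],111.5,s);print(s["joint_pos"].round(2))
E
```

```text
t [-0.0782 -0.0002  0.0145] w [-0.000e+00 -1.000e-02 -4.496e+01] pos [511.9 177.3 304.5]
[ 0.22  0.38  1.55 -0.    1.22 -0.94]
```

```bash
python3 -m pendant '[0.3,-0.078,0,0.014,0,0,-45, 0.3,-0.078,0,0.014,0,0,-45, 0.3,-0.078,0,0.014,0,0,-45, 0.3,-0.078,0,0.014,0,0,-45, 0.3,-0.078,0,0.014,0,0,-45, 0.3,-0.078,0,0.014,0,0,-45, 0.3,-0.078,0,0.014,0,0,-45, 0.3,-0.078,0,0.014,0,0,-45]'
python3 -c "
from plant import bot;from h import *
s=bot.state();plan([583.5,146,205],111.5,s)"
```

```text
time: 10.45
eef_pos: [583.5, 146.3, 289.7]
eef_rot: [[-0.931, -0.366, -0.002], [-0.366, 0.931, -0.0], [0.002, 0.0, -1.0]]
wrist_force: [0.7, -0.0, -0.7]
gripper_width: 59.7
t [-0.0001 -0.0003  0.0847] w [ 0.02 -0.09 -0.06] pos [583.5 146.3 289.7]
```

```bash
python3 -m pendant '[0.3,0,0,0.04,0,0,0, 0.3,0,0,0.07,0,0,0, 0.3,0,0,0.085,0,0,0, 0.3,0,0,0.085,0,0,0, 1,0,0,0.085,0,0,0, 1,0,0,0.085,0,0,0, 1,0,0,0.085,0,0,0, 1,0,0,0.085,0,0,0, 1,0,0,0.085,0,0,0]' 50
python3 - <<'E'
from plant import bot,capture;from h import *
s=bot.state();print(s["wrist_force"],s["joint_pos"].round(2),yawof(s))
E
```

```text
time: 11.35
eef_pos: [584.2, 146.6, 206.8]
eef_rot: [[-0.93, -0.367, 0.002], [-0.367, 0.93, 0.001], [-0.002, -0.0, -1.0]]
wrist_force: [-1.5, 2.6, 6.1]
gripper_width: 29.4
[-1.4518215   2.55899805  6.08130364] [ 0.15  0.57  1.51  0.    1.06 -1.8 ] 111.52037884116771
```

```bash
python3 -m pendant '[1,0,0,0,0,0,3, 1,0,0,0,0,0,8, 1,0,0,0,0,0,15, 1,0,0,0,0,0,22, 1,0,0,0,0,0,29, 1,0,0,0,0,0,36, 1,0,0,0,0,0,43, 1,0,0,0,0,0,50, 1,0,0,0,0,0,57, 1,0,0,0,0,0,64, 1,0,0,0,0,0,69, 1,0,0,0,0,0,72]'
python3 -m pendant '[1,0,0,0,0,0,3, 1,0,0,0,0,0,8, 1,0,0,0,0,0,15, 1,0,0,0,0,0,22, 1,0,0,0,0,0,29, 1,0,0,0,0,0,36, 1,0,0,0,0,0,43, 1,0,0,0,0,0,50, 1,0,0,0,0,0,57, 1,0,0,0,0,0,62, 1,0,0,0,0,0,66, 1,0,0,0,0,0,68]'
```

```text
time: 12.55
eef_pos: [584.0, 145.7, 206.8]
eef_rot: [[-0.634, 0.774, 0.001], [0.774, 0.634, -0.001], [-0.002, 0.0, -1.0]]
wrist_force: [-4.2, -8.8, 10.9]
gripper_width: 29.2
time: 13.75
eef_pos: [583.1, 145.7, 206.8]
eef_rot: [[0.479, 0.878, -0.001], [0.878, -0.479, -0.001], [-0.001, 0.0, -1.0]]
wrist_force: [-10.5, -7.5, 16.2]
gripper_width: 29.2
```

```bash
python3 -m pendant '[1,0,0,0,0,0,3, 1,0,0,0,0,0,8, 1,0,0,0,0,0,14, 1,0,0,0,0,0,20, 1,0,0,0,0,0,25, 1,0,0,0,0,0,29, 1,0,0,0,0,0,31, 1,0,0,0,0,0,31.5, 1,0,0,0,0,0,31.5, 1,0,0,0,0,0,31.5]'
python3 - <<'E'
from plant import bot,capture;from h import *
import pickle
s=bot.state();print(yawof(s),s["joint_pos"].round(2))
t=capture("top");pickle.dump(t,open("t6.pkl","wb"));d=capture("scene")["pixels"][130:240,220:345]
cv2.imwrite("pics/t6.png",np.hstack([cv2.resize(t["pixels"][130:240,155:255],(400,440),interpolation=2),cv2.resize(d,(400,440),interpolation=2)])[:,:,::-1])
print(blobs(t["pixels"],(0,180,90),(4,255,255)))
E
```

```text
time: 14.75
eef_pos: [582.8, 146.0, 206.8]
eef_rot: [[0.866, 0.5, -0.001], [0.5, -0.866, -0.001], [-0.001, 0.0, -1.0]]
wrist_force: [-12.2, -4.1, 17.5]
gripper_width: 29.6
-59.974191297485895 [ 0.15  0.57  1.51 -0.    1.06  1.19]
[]
```

View pics/t6.png

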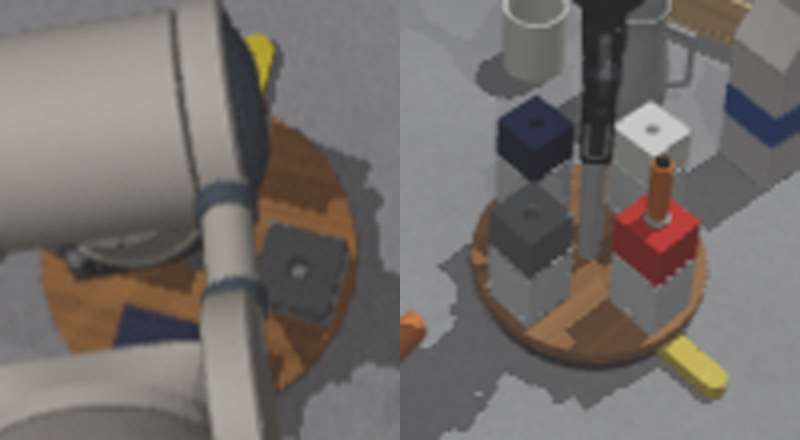

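```bash
python3 - <<'E'
from h import *
import pickle
t=pickle.load(open("t6.pkl","rb"));S=pickle.load(open("d0.pkl","rb"))["scene"]
ax=np.array([583.5,146])
A=lambda p:(p[:2].round(1),np.hypot(*(p[:2]-ax)).round(1),np.degrees(np.arctan2(*(p[:2]-ax)[::-1])).round(1))
q=lambda x,y:(220+(x-400+.5)/3.2-.5,130+(y+.5)/4-.5)
print("grey top+90",A(onz(t,(155+298.5/4-.5,130+269.5/4-.5),110)))
print("grey scene+90",A(onz(S,q(532,213),110)));print("blue",A(onz(S,q(537,124),110)));print("white-180",A(onz(S,q(653,129),110)))
print("collar",A(onz(S,q(658,219),112)),"top",A(onz(S,q(662,163),159)))
# pointer axis in both views: yellow tongue tip centre
print("ptr scene tip",A(onz(S,q(711,383),12)),"mid",A(onz(S,q(690,362),12)))
m=cv2.inRange(cv2.cvtColor(S["pixels"],cv2.COLOR_RGB2HSV),np.array((20,120,90)),np.array((34,255,255)));m[:200]=0;m[240:]=0;m[:,:290]=0;m[:,340:]=0
ys,xs=np.nonzero(m);print(len(xs),A(onz(S,(xs.mean(),ys.mean()),12)))
T=pickle.load(open("t5.pkl","rb"));m=cv2.inRange(cv2.cvtColor(T["pixels"],cv2.COLOR_RGB2HSV),np.array((22,120,90)),np.array((34,255,255)));m[165:]=0;m[:,:205]=0;m[:,230:]=0
P=np.array([onz(T,(x,y),12)[:2] for y,x in zip(*np.nonzero(m))],np.float32);v=cv2.fitLine(P,cv2.DIST_L2,0,.01,.01).ravel();print(len(P),v,np.degrees(np.arctan2(v[1],v[0])),A(P.mean(0)))
E
```

```text
grey top+90 (array([561.6,  68.1]), np.float64(80.9), np.float64(-105.7))
grey scene+90 (array([563.6,  67.5]), np.float64(81.0), np.float64(-104.2))
blue (array([508.9, 164.5]), np.float64(76.8), np.float64(166.1))
white-180 (array([605.4, 222.2]), np.float64(79.3), np.float64(73.9))
collar (array([661.4, 122.7]), np.float64(81.3), np.float64(-16.6)) top (array([658.5, 124.9]), np.float64(77.9), np.float64(-15.7))
ptr scene tip (array([740. ,  97.3]), np.float64(163.9), np.float64(-17.3)) mid (array([714.8, 106.3]), np.float64(137.1), np.float64(-16.8))
153 (array([719.2, 105. ]), np.float64(141.8), np.float64(-16.8))
128 [ 9.7503835e-01 -2.2203651e-01  7.2570099e+02  1.0812025e+02] -12.828675 (array([725.7, 108.1], dtype=float32), np.float64(147.2), np.float64(-14.9))
```

```bash
python3 -m pendant '[1,0,0,0,0,0,0.5, 1,0,0,0,0,0,0.5, 1,0,0,0,0,0,0.5, 1,0,0,0,0,0,0.5, 1,0,0,0,0,0,0.5]'
python3 -c "
from plant import bot
s=bot.state();print(s['gripper_width'],abs(s['dq']).max());print(bot.sign_off())"
```

```text
time: 15.35
eef_pos: [582.8, 145.9, 206.8]
eef_rot: [[0.87, 0.493, -0.001], [0.493, -0.87, -0.001], [-0.001, 0.0, -1.0]]
wrist_force: [-12.5, -4.5, 17.6]
gripper_width: 29.1
29.115485927324514 0.0008084768448772297
the job is handed in; nothing more can be done
None
```

The job is handed in at 15.4 s of the 64 s allowed; no verdict was reported.

- **Probe:** I took the small orange probe from the wooden rest and put it in the red tin's hole. It went in freely and stopped with about 14 N on the lid. I let go of it, and pictures before and after turning show it upright with its collar on the lid.
- **Carousel:** I turned it about 172° clockwise by the knob and am still gripping it. The grip is set to 50 N, the opening is 29 mm and the arm is still.
- **Facing check:** After the turn, the tin holes put the red tin at about -14 to -17° and the pointer came out at -15 to -17° by its position. That is about 2° apart at most, against a limit of about 6°. I then turned it about another 0.5° clockwise and did not measure again.
- **What disagreed:** A line fitted along the short yellow tongue in the top view gave -12.8°. I trusted it less, because few pixels of the tongue were visible. Even by that figure the tin is about 2 to 4° off, still inside the limit.
- **Other bar things:** I did not touch any of them.

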